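Set carved amber pieces on their matching mounting pads

ROBOT

A 6-joint arm with a two-finger parallel gripper is mounted at the origin on the work surface. World frame = base frame: x ahead of the robot, y to its left, z up, the work surface at z = 0. Lengths are in mm, angles in rad, forces in N, time in s.
With the tool pointing down it reaches from about 350 to 800 mm from the base axis. Payload 7.3 kg.
Tool frame: the origin (TCP) lies at the very end of the fingers, on their centre line; the grasp point (between the pads) lies 19 mm behind it; z points along the fingers, y is the direction in which the jaws open and shut (so a half turn about z gives the same grasp; the last joint's range is limited). The gripper opens to 85 mm and grips with 20 to 120 N. Pads are 22 mm wide; open, the fingers measure 114 mm over their backs; the gripper's body (76 mm by 85 mm) begins 54 mm behind the grasp point. The pads swing forward as they close: fully open they stand 13 mm farther back than shut.
Start: joints at [-1.355, 0.342, 1.524, -0, 1.275, -0.146], TCP at [185.852, -491.027, 194.622] pointing down, gripper open.
Joint ranges: [-2.53, 2.53], [-0.77, 2.02], [0.04, 2.7], [-1, 4.14], [0.28, 2.66], [-3.11, 3.11]. Speed limits (rad/s): [2.57, 2.57, 3.14, 3.14, 3.14, 3.14].

INTERFACE

Orientations are given as a rotation vector (axis times angle).
In Python, from cell import arm, get_image gives the robot as it stands. Calls block until the motion is done:
- arm.move_pose(position, orientation): joint-space move of the TCP to a pose.
- arm.line_to(position, frame=None, feed=150): straight line of the TCP; frame=None keeps the orientation; feed is the mean speed in mm/s.
- arm.set_joints(angles): joint-space move.
- arm.command_gripper(opening, effort=None): finger opening in mm; effort is the grip in N (None keeps the last); returns when the fingers have stopped.
- arm.wait(seconds).
- arm.ik(position, orientation): joint angles nearest the present ones, or None.
- arm.read_state(): the state.
- get_image(name): name is "scene" or "top"; returns a dict with "frame" (480x640x3 uint8, red, green, blue), "K" (3x3 intrinsics, pixels), "rvec" (rotation vector, rad) and "tvec" (3), from world to camera coordinates, as OpenCV has them. Camera axes: x right, y down, z forward; pixel columns grow to the right and rows downward; lengths in mm; the calibration is good to about 2 mm. A picture is of the moment at which its call begins. There is no depth.
A pose or a line that the arm cannot do raises arm.IKError and nothing moves.
- arm.finish_job(): hands the job in, once; it reports no verdict.
The state is a dict: "clock": time; "joint_positions": joint angles; "joint_vel": joint speeds; "joint_efforts": joint torques, N m; "eef_pos": TCP position; "orientation": TCP orientation; "ft_force": force on the tool from outside, world axes, zero at the start; "ft_torque": the same for the moment, N m; "opening": finger opening in mm.
Only numpy, scipy, OpenCV 4.12 (cv2) and the standard library are available. Lean on these libraries where they do the work, as an engineer would, in place of code of your own. Each camera call takes 0.05 s, during which the arm holds its last target.

TASK

Four finished amber pieces lie on the restorer's bench among four round pads, each pad marked with the dark silhouette of one piece. Lay every piece flat on the pad that shows its shape, centred over the silhouette and turned to match it; amber is brittle, so set each one down rather than dropping it. Leave the plaster cast and the raw amber lump where they lie.

Things in the scene. Friction and masses are not known exactly. Their poses are not given: they have to be found in the camera images.
- amber_disc: Honey-yellow amber: a round disc, 46 mm in diameter. Loose, standing flat at the start; origin at the centre of its underside, z up. 22 mm high, upright sides (relief on top adds up to 3 mm). About 45 g.
- amber_bar: Cherry-red (dark red) amber: a straight rectangular bar, 70 mm long (its x) by 26 mm wide (its y), with slanting ridges on top. Loose, standing flat at the start; origin at the centre of its underside, z up. 22 mm high, upright sides (relief on top adds up to 3 mm). About 45 g.
- amber_cross: Orange-brown (cognac) amber: an equal-armed plus shape, 56 mm from end to end along its x and along its y, arms 20 mm wide with flat ends. Loose, standing flat at the start; origin at the centre of its underside, z up. 22 mm high, upright sides (relief on top adds up to 3 mm). About 45 g.
- amber_link: Pale butter-yellow amber: a dumb-bell-shaped link 90 mm long (its x): round lobes 30 mm in diameter centred 30 mm either side of the origin, joined by a straight waist 18 mm wide (in y) and about 36 mm long. Loose, standing flat at the start; origin at the centre of its underside, z up. 22 mm high, upright sides (relief on top adds up to 3 mm). About 45 g.
- pad_disc: Pad for the disc. Fixed round cream pad with a brown wooden rim, 104 mm across, 12 mm thick, standing on the bench; flat top. Origin at the centre of its underside (the top is 12 mm above it), z up. Its top shows a dark silhouette, centred and 3 mm larger all round than the piece: a filled circle.
- pad_bar: Pad for the bar. Fixed round cream pad with a brown wooden rim, 104 mm across, 12 mm thick, standing on the bench; flat top. Origin at the centre of its underside (the top is 12 mm above it), z up. Its top shows a dark silhouette, centred and 3 mm larger all round than the piece: a rectangle, long along the pad's x.
- pad_cross: Pad for the plus-shaped piece. Fixed round cream pad with a brown wooden rim, 104 mm across, 12 mm thick, standing on the bench; flat top. Origin at the centre of its underside (the top is 12 mm above it), z up. Its top shows a dark silhouette, centred and 3 mm larger all round than the piece: a plus with arms along the pad's x and y.
- pad_link: Pad for the link. Fixed round cream pad with a brown wooden rim, 104 mm across, 12 mm thick, standing on the bench; flat top. Origin at the centre of its underside (the top is 12 mm above it), z up. Its top shows a dark silhouette, centred and 3 mm larger all round than the piece: a dumb-bell, long along the pad's x.
- cast: Bystander: loose off-white plaster relief cast, a block 70 x 46 x 25 mm (x, y, z), origin at the centre of its underside. Not to be disturbed.
- lump: Bystander: loose lump of raw dark-brown amber, roughly a dome 62 mm across and 34 mm high, origin at the centre of its underside. Not to be disturbed.

How it is judged (in metres and radians):
At the end, for the whole second after the job is handed in: Each amber piece rests flat and still on the pad with its own silhouette, centre within 12 mm of the pad's centre, turned to match within 0.26 rad (15 degrees; half turns of bar and link and quarter turns of the plus count as the same; the disc at any turn) (horizontal distance between amber_disc and pad_disc below 0.012 m and z of amber_disc in the frame of pad_disc between 0.009 and 0.016 m and angle between each of amber_disc, amber_bar, amber_cross, amber_link's own z axis and vertical below 0.12 rad and linear speed of each of amber_disc, amber_bar, amber_cross, amber_link below 0.02 m/s and angular speed of each of amber_disc, amber_bar, amber_cross, amber_link below 0.2 rad/s and horizontal distance between amber_bar and pad_bar below 0.012 m and z of amber_bar in the frame of pad_bar between 0.009 and 0.016 m and angle between the x axis of amber_bar and the x axis of pad_bar, either way round below 0.26 rad and horizontal distance between amber_cross and pad_cross below 0.012 m and z of amber_cross in the frame of pad_cross between 0.009 and 0.016 m and (angle between the x axis of amber_cross and the x axis of pad_cross, either way round below 0.26 rad or angle between the x axis of amber_cross and the y axis of pad_cross, either way round below 0.26 rad) and horizontal distance between amber_link and pad_link below 0.012 m and z of amber_link in the frame of pad_link between 0.009 and 0.016 m and angle between the x axis of amber_link and the x axis of pad_link, either way round below 0.26 rad); the robot touches nothing.
It fails at once if an amber piece was dropped (falling faster than 0.75 m/s as it neared the bench: a drop of some 3 cm or more) ((height (world z) of amber_disc below 0.035 m and linear speed of amber_disc above 0.75 m/s) or (height (world z) of amber_bar below 0.035 m and linear speed of amber_bar above 0.75 m/s) or (height (world z) of amber_cross below 0.035 m and linear speed of amber_cross above 0.75 m/s) or (height (world z) of amber_link below 0.035 m and linear speed of amber_link above 0.75 m/s)).
It fails at once if the plaster cast was pushed more than 25 mm (distance of cast from where it was at the start of the episode above 0.025 m).
It fails at once if the raw amber lump was pushed more than 25 mm (distance of lump from where it was at the start of the episode above 0.025 m).
It also fails if it takes over 104 s, if anything falls off the work surface, if the arm or the gripper's body presses on something with over 40 N, if the wrist force passes 120 N, or if a joint passes its speed limit or range.

## Working session

There is one attempt and no reset: what is moved stays moved. The work goes in short steps, each a Python script; the robot and the scene stay as the last script left them, time stands still between calls to the robot, and variables do not carry over. Pictures are saved under pics/ and viewed, and the job is handed in when it is done.

```bash
ls; mkdir -p pics
python3 - <<'E'
from cell import arm,get_image
import cv2
for n in("top","scene"):
    d=get_image(n); cv2.imwrite(f"pics/{n}0.png",d["frame"][:,:,::-1]); print(n,d["K"],d["rvec"],d["tvec"])
s=arm.read_state(); print(s)
E
```

```text
pics
top [[519.048511     0.         316.68171768]
 [  0.         519.048511   232.49800402]
 [  0.           0.           1.        ]] [ 2.15517187 -2.20088684  0.06188709] [  23.64677193  491.8781397  1132.12325049]
scene [[562.11323697   0.         321.4803896 ]
 [  0.         562.11323697 245.11501921]
 [  0.           0.           1.        ]] [ 0.87655035  2.48118883 -1.1433223 ] [ 406.66272917 -174.3101235  1562.80532553]
{'clock': 0.1, 'joint_positions': array([-1.35502233e+00,  3.42674339e-01,  1.52492548e+00,  8.35306443e-06,
        1.27541555e+00, -1.46004951e-01]), 'joint_vel': array([-0.00158841, -0.00012221, -0.00277543, -0.00068496, -0.00089364,
        0.00050878]), 'joint_efforts': array([ 1.98990529e-03, -4.34447443e+01, -2.46491432e+01, -1.29050695e-04,
        4.71758744e-03,  2.35884677e-06]), 'eef_pos': array([ 185.74899523, -490.59840533,  193.98305862]), 'orientation': array([-3.08893639e+00, -5.64927384e-01,  6.53717441e-05]), 'ft_force': array([-0.60064163, -0.39045753, -0.03667878]), 'ft_torque': array([-0.00782005, -0.00546036,  0.0117249 ]), 'opening': 85.07526456524947}
```

View pics/top0.png

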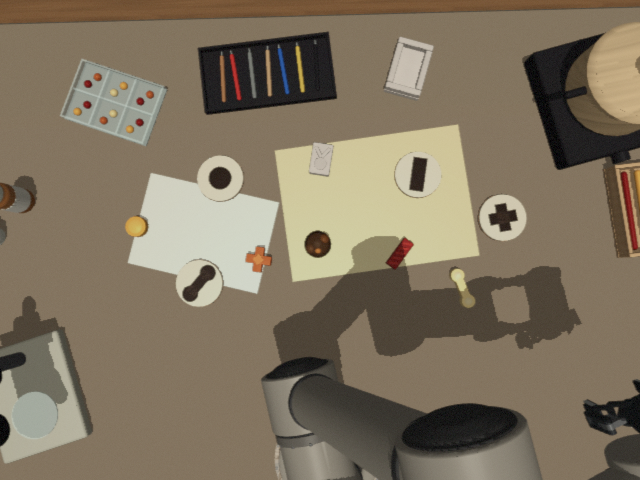

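View pics/scene0.png

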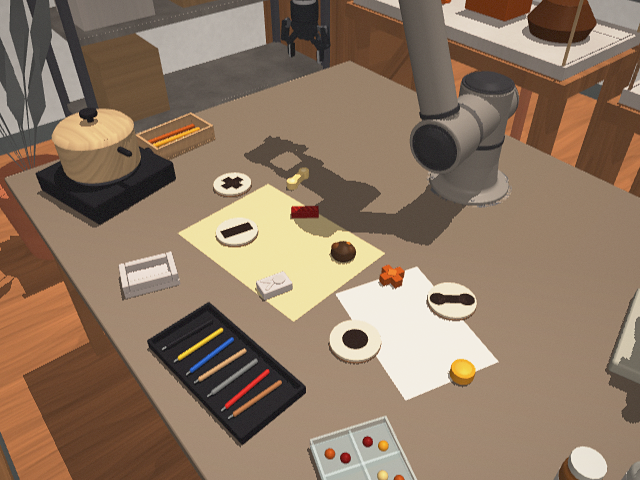

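Top view: pads at disc (220,178), bar (418,175), cross (502,218) and link (199,283). Pieces at disc (136,227), bar (400,253), cross (259,260) and link (462,287). The cast is at (321,159) and the lump at (318,244). Next I'll enlarge and refine these.

```bash
cat > h.py <<'E'
import numpy as np, cv2
from cell import arm,get_image
def ray(d,uv,z):
    R=cv2.Rodrigues(np.array(d["rvec"],float))[0]; t=np.array(d["tvec"],float).ravel()
    c=-R.T@t; v=R.T@np.linalg.inv(d["K"])@np.array([uv[0],uv[1],1.]); return c+v*(z-c[2])/v[2]
def proj(d,P):
    return cv2.projectPoints(np.array(P,float).reshape(-1,3),np.array(d["rvec"],float),np.array(d["tvec"],float),np.array(d["K"],float),None)[0].reshape(-1,2)
def crop(d,c,h,s,pts=None):
    x,y=int(c[0])-h,int(c[1])-h; x=max(x,0);y=max(y,0)
    im=np.ascontiguousarray(d["frame"][y:y+2*h,x:x+2*h,::-1]); im=cv2.resize(im,None,fx=s,fy=s,interpolation=cv2.INTER_NEAREST)
    return im
E
python3 - <<'E'
from h import *
d=get_image("top")
pts=dict(pd=(220,178),pb=(418,175),pc=(502,218),pl=(199,283),d=(136,227),b=(400,253),c=(259,260),l=(462,287))
ims=[]
for k,p in pts.items():
    ims.append(cv2.putText(crop(d,p,28,7)[:392,:392].copy(),f"{k} {int(p[0])-28},{int(p[1])-28}",(3,15),0,.5,(255,0,255),1))
cv2.imwrite("pics/c1.png",cv2.resize(np.vstack([np.hstack(ims[:2]),np.hstack(ims[2:4])]),(784,784))[:, :])
im=np.vstack([np.hstack(ims[:4]),np.hstack(ims[4:])])
cv2.imwrite("pics/c1.png",cv2.resize(im,(800,400),interpolation=cv2.INTER_AREA))
for k,p in pts.items(): print(k,ray(d,p,12 if k[0]=='p' else 22).round(1))
R=cv2.Rodrigues(d["rvec"])[0];print("cam",-R.T@d["tvec"])
E
```

```text
pd [620.2 228.3  12. ]
pb [ 616.7 -215.9   12. ]
pc [ 516.1 -398.3   12. ]
pl [386.  276.7  12. ]
d [512.8 414.1  22. ]
b [ 442.9 -168.7   22. ]
c [434.  141.5  22. ]
l [ 366.  -301.2   22. ]
cam [ 410.23890353   -2.42753289 1164.43311424]
```

View pics/c1.png

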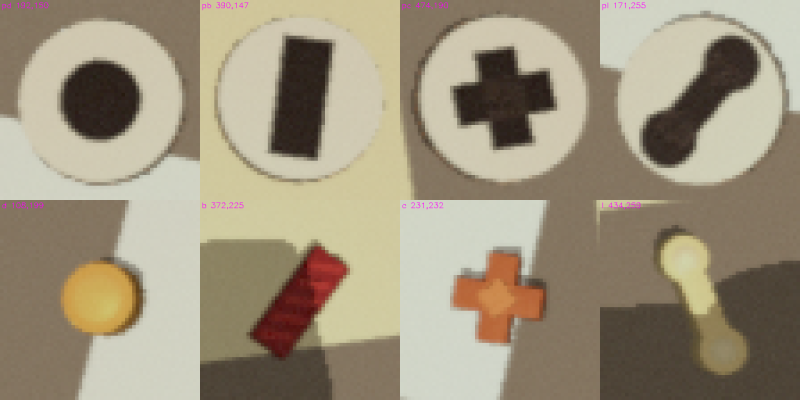

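```bash
cat > fit.py <<'E'
from h import *
from scipy.optimize import minimize
def circ(x,y,r): a=np.linspace(0,2*np.pi,40); return np.c_[x+r*np.cos(a),y+r*np.sin(a)]
def rect(a,b): return np.array([[-a,-b],[a,-b],[a,b],[-a,b]],float)
# convex parts
def parts(k,m=0):
    return {'d':[circ(0,0,23+m)],'b':[rect(35+m,13+m)],'c':[rect(28+m,10+m),rect(10+m,28+m)],
     'l':[circ(-30,0,15+m),circ(30,0,15+m),rect(25,9+m)]}[k]
def render(d,k,q,z0,z1,m,org,n,s):
    M=np.zeros((n*s,n*s),np.uint8); c,si=np.cos(q[2]),np.sin(q[2]); R=np.array([[c,si],[-si,c]])
    for p in parts(k,m):
        w=p@R+q[:2]
        P=np.vstack([np.c_[w,np.full(len(w),z)] for z in ((z0,z1) if z1>z0 else (z0,))])
        uv=(proj(d,P)-org+.5)*s-.5
        cv2.fillConvexPoly(M,cv2.convexHull((uv*16).round().astype(np.int32)),1,shift=4)
    return M
def fit(d,k,mask,org,q0,z0,z1,m,s=6):
    n=mask.shape[0]; T=cv2.resize(mask.astype(np.uint8),None,fx=s,fy=s,interpolation=cv2.INTER_NEAREST)>0
    f=lambda q:1-(lambda r:(r&T).sum()/(r|T).sum())(render(d,k,(q[0],q[1],q[2]/40),z0,z1,m,org,n,s)>0)
    best=None
    for y in ([0] if k=='d' else np.arange(0,np.pi/(2 if k=='c' else 1),np.pi/12)):
        r=minimize(f,[q0[0],q0[1],y*40],method='Nelder-Mead',options=dict(initial_simplex=np.array([[q0[0],q0[1],y*40]]*4)+np.vstack([[0,0,0],np.eye(3)*8]),maxiter=150,xatol=.1,fatol=1e-4))
        if best is None or r.fun<best.fun: best=r
    return np.array([best.x[0],best.x[1],best.x[2]/40]),1-best.fun
E
cat > m1.py <<'E'
from fit import *
d=get_image("top")
pts=dict(pd=(220,178),pb=(418,175),pc=(502,218),pl=(199,283),d=(136,227),b=(400,253),c=(259,260),l=(462,287))
hsv=cv2.cvtColor(d["frame"],cv2.COLOR_RGB2HSV); ims=[]; H=28
for k,p in pts.items():
    org=np.array(p)-H; sl=np.s_[org[1]:org[1]+2*H,org[0]:org[0]+2*H]; h=hsv[sl]
    yy,xx=np.mgrid[:2*H,:2*H]; rr=np.hypot(xx-H,yy-H)
    if k[0]=='p': mk=(h[...,2]<110)&(rr<(24 if k!='pl' else 21.5)); z0,z1,m=12,12,3
    else:
        z0,z1,m=0,22,0
        S,V,Hh=h[...,1].astype(int),h[...,2].astype(int),h[...,0].astype(int)
        if k=='l':
            f=d["frame"][sl].astype(int); sat=(f[...,0]-f[...,2])/(f[...,0]+1); mk=(sat>.30)&(rr<25)&(V>70); 
            mk&=~((yy<3))
        else: mk=(S>140)&(V>60)
    n,lab,st,_=cv2.connectedComponentsWithStats(mk.astype(np.uint8)); mk=lab==1+np.argmax(st[1:,4])
    q,iou=fit(d,k[-1],mk,org,ray(d,p,z1)[:2],z0,z1,m)
    print(k,q.round(3),round(np.degrees(q[2]),1),"iou",round(iou,3))
    im=cv2.resize(np.ascontiguousarray(d["frame"][sl][...,::-1]),None,fx=6,fy=6,interpolation=cv2.INTER_NEAREST)
    for M,c in((cv2.resize(mk.astype(np.uint8),None,fx=6,fy=6,interpolation=0),(0,255,0)),(render(d,k[-1],q,z0,z1,m,org,2*H,6),(255,0,255))):
        cv2.drawContours(im,cv2.findContours(M,0,1)[0],-1,c,1)
    ims.append(im)
im=np.vstack([np.hstack(ims[:4]),np.hstack(ims[4:])])
cv2.imwrite("pics/f1.png",cv2.resize(im,(800,400),interpolation=cv2.INTER_AREA))
E
python3 m1.py
```

```text
pd [6.21245e+02 2.29494e+02 7.50000e-02] 4.3 iou 0.919
pb [ 619.54  -215.641    2.978] 170.6 iou 0.885
pc [ 5.18469e+02 -3.99789e+02  1.57000e-01] 9.0 iou 0.9
pl [386.286 277.917   2.434] 139.5 iou 0.894
d [ 5.16341e+02  4.18241e+02 -5.60000e-02] -3.2 iou 0.726
b [ 443.301 -168.754    2.468] 141.4 iou 0.854
c [436.593 143.754   1.391] 79.7 iou 0.817
l [ 364.043 -303.046    3.495] 200.2 iou 0.676
```

View pics/f1.png

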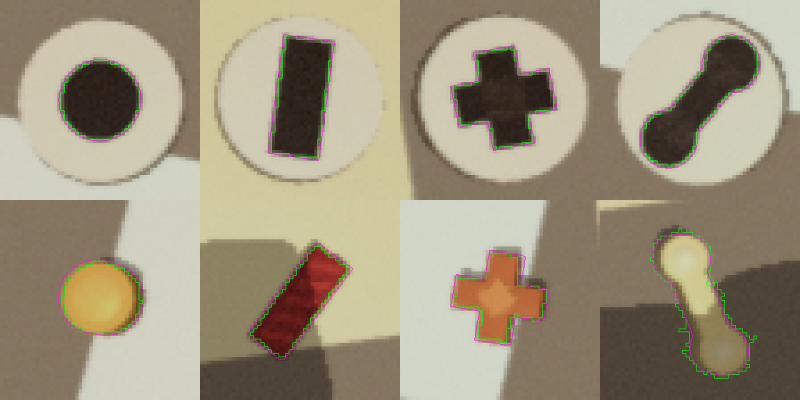

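```bash
cat > m2.py <<'E'
from fit import *
pos=dict(d=(514,416,22),b=(443,-168.7,22),c=(435,142,22),l=(365,-302,22))
rows=[]
for n in("top","scene"):
    d=get_image(n); r=[]
    for k,p in pos.items():
        c=proj(d,[p])[0].round().astype(int); print(n,k,c-28)
        im=d["frame"][c[1]-28:c[1]+28,c[0]-28:c[0]+28,::-1]
        r.append(cv2.resize(im,(280,280),interpolation=cv2.INTER_CUBIC))
    rows.append(np.hstack(r))
cv2.imwrite("pics/c2a.png",cv2.resize(np.vstack([rows[0][:,:560],rows[0][:,560:]]),(600,600),interpolation=2))
cv2.imwrite("pics/c2b.png",cv2.resize(np.vstack([rows[1][:,:560],rows[1][:,560:]]),(600,600),interpolation=2))
E
python3 m2.py
```

```text
top d [107 198]
top b [372 225]
top c [231 232]
top l [434 259]
scene d [435 340]
scene b [276 180]
scene c [363 244]
scene l [269 147]
```

View pics/c2a.png

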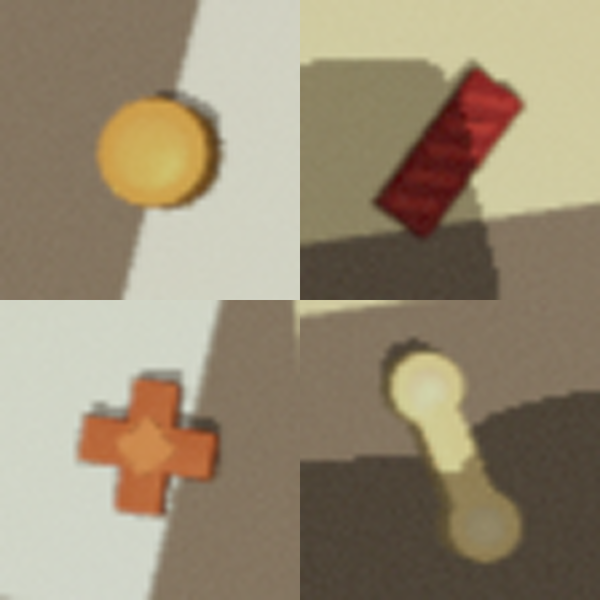

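View pics/c2b.png

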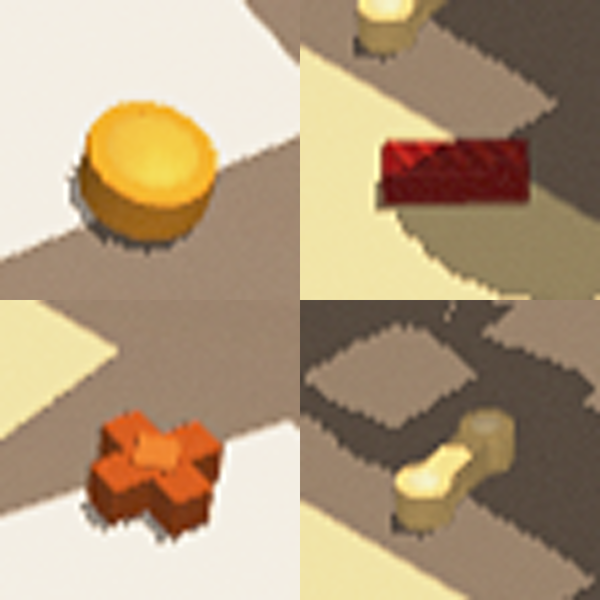

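```bash
cat > m3.py <<'E'
from fit import *
d=get_image("top")
f=300/56
def P(o,xy,z=22): return ray(d,np.array(o)+np.array(xy)/f-.5,z)
print("disc",P((107,198),(154,152)))
c=[P((372,225),x) for x in((173,68),(223,105),(125,240),(75,203))]
print("bar",np.mean(c,0),np.linalg.norm(c[1]-c[0]),np.linalg.norm(c[1]-c[2]),"yaw",np.degrees(np.arctan2(*(c[0]+c[1]-c[2]-c[3])[1::-1])))
c=[P((231,232),x) for x in((158,79),(140,215),(80,138),(217,155))]
print("cross",np.mean(c,0),np.linalg.norm(c[1]-c[0]),np.linalg.norm(c[3]-c[2]),"yaw",np.degrees(np.arctan2(*(c[0]-c[1])[1::-1])),np.degrees(np.arctan2(*(c[2]-c[3])[1::-1]))-90)
l=[P((434,259),x) for x in((127,87),(185,223))]
print("link",np.mean(l,0),np.linalg.norm(l[0]-l[1]),"yaw",np.degrees(np.arctan2(*(l[0]-l[1])[1::-1])))
# scene cross-check: lobe/disc centres from scene picture
d=get_image("scene")
print("disc s",P((435,340),(150,153)))
c=[P((276,180),x) for x in((83,142),(228,140))]; print("bar s far top edge",c)
print("cross s",P((363,244),(158,150),24))
l=[P((269,147),x) for x in((126,180),(189,127))]; print("link s",np.mean(l,0),l,np.linalg.norm(l[0]-l[1]))
# pads in scene
for k,uv in dict(pd=(355,340),pb=(237,231),pc=(232,183.5),pl=(452,299)).items(): print(k,ray(d,uv,12))
for n in("top","scene"):
    dd=get_image(n)
    print(n,proj(dd,[(619.5,-215.6,12),(518.5,-399.8,12),(386.3,277.9,12),(621.2,229.5,12)]).round(1).tolist())
E
python3 m3.py
```

```text
disc [515.37708506 415.82105438  22.        ]
bar [ 442.44044944 -167.20928591   22.        ] 25.354230801719268 68.60279323080015 yaw -37.525593802632564
cross [436.47711115 143.10840169  22.        ] 56.28717504286185 56.92030208962139 yaw -8.281951483086853 -8.235373332399504
link [ 365.05963664 -302.52856252   22.        ] 59.47147969819957 yaw 20.976123490828666
disc s [515.28878754 416.55218283  22.        ]
bar s far top edge [array([ 462.81445902, -198.3087235 ,   22.        ]), array([ 407.80015416, -155.46414624,   22.        ])]
cross s [434.6355841  143.92237188  24.        ]
link s [ 362.9093329 -301.3175484   22.       ] [array([ 390.30200668, -291.95827575,   22.        ]), array([ 335.51665913, -310.67682105,   22.        ])] 57.89488962231467
pd [621.79330418 232.20772461  12.        ]
pb [ 619.71952507 -210.68008942   12.        ]
pc [ 519.44046502 -395.28428869   12.        ]
pl [385.30960491 278.5218758   12.        ]
top [[417.8, 173.8], [502.6, 216.9], [198.5, 282.9], [219.5, 177.6]]
scene [[236.0, 230.0], [231.4, 182.7], [451.5, 299.0], [354.3, 339.0]]
```

```bash
cat > mv.py <<'E'
from h import *
from scipy.spatial.transform import Rotation as Ro
def ori(deg):
    f=np.radians(deg); y=np.array([np.cos(f),np.sin(f),0]); z=np.array([0,0,-1.]); x=np.cross(y,z)
    return Ro.from_matrix(np.c_[x,y,z]).as_rotvec()
def st(tag):
    s=arm.read_state(); print(tag,"t=%.2f"%s["clock"],s["eef_pos"].round(1),"op=%.1f"%s["opening"],"F",s["ft_force"].round(1),"q",s["joint_positions"].round(2)); return s
UP=110
def pick(x,y,a,z=3.5,effort=35):
    o=ori(a); arm.move_pose([x,y,70],o); arm.line_to([x,y,z],feed=120); st("down")
    arm.command_gripper(0,effort); st("closed"); arm.line_to([x,y,UP],feed=150); return st("up")
def place(x,y,a,z=16.3,op=85):
    o=ori(a); arm.move_pose([x,y,UP],o); arm.line_to([x,y,30],feed=120); st("above"); arm.line_to([x,y,z],feed=30); arm.wait(.2); st("set")
    arm.command_gripper(op); st("open"); arm.line_to([x,y,UP],feed=150); st("up")
E
python3 - <<'E'
from mv import *
P=dict(disc=(515.3,416),pdisc=(621.2,229.8),bar=(442.5,-168),pbar=(619.5,-215),cross=(436,143.3),pcross=(518.5,-399.3),link=(364.5,-302.3),plink=(386.2,278))
for n,angs in dict(disc=(0,90),pdisc=(0,90),bar=(52,-128),pbar=(80.6,-99.4),cross=(-9,81,171,-99),pcross=(9,99,-81,189),link=(110.5,-69.5),plink=(49.5,-130.5)).items():
    for a in angs:
        q=arm.ik([*P[n],16],ori(a)); print(n,a,None if q is None else np.round(q,2))
E
```

```text
disc 0 [ 0.56  0.76  1.32 -0.    1.07  0.56]
disc 90 [ 0.56  0.76  1.32 -0.    1.07 -1.01]
pdisc 0 [ 0.24  0.76  1.32 -0.    1.07  0.24]
pdisc 90 [ 0.24  0.76  1.32 -0.    1.07 -1.33]
bar 52 [-0.52  0.48  1.89 -0.    0.77 -1.43]
bar -128 [-0.52  0.48  1.89 -0.    0.77  1.71]
pbar 80.6 [-0.45  0.75  1.34  0.    1.05 -1.86]
pbar -99.4 [-0.45  0.75  1.34 -0.    1.05  1.28]
cross -9 [0.15 0.47 1.92 0.   0.75 0.31]
cross 81 [ 0.15  0.47  1.92 -0.    0.75 -1.26]
cross 171 [ 0.15  0.47  1.92  0.    0.75 -2.83]
cross -99 [ 0.15  0.47  1.92 -0.    0.75  1.88]
pcross 9 [-0.77  0.75  1.34 -0.    1.05 -0.93]
pcross 99 [-0.77  0.75  1.34 -0.    1.05 -2.5 ]
pcross -81 [-0.77  0.75  1.34 -0.    1.05  0.64]
pcross 189 [-0.77  0.75  1.34 -0.    1.05  2.21]
link 110.5 [-0.85  0.48  1.89 -0.    0.77 -2.78]
link -69.5 [-0.85  0.48  1.89 -0.    0.77  0.36]
plink 49.5 [ 0.46  0.49  1.88 -0.    0.77 -0.4 ]
plink -130.5 [ 0.46  0.49  1.88 -0.    0.77  2.74]
```

Run:
```python
from mv import *
st("start"); pick(442.5,-168,52)
d=get_image("scene"); cv2.imwrite("pics/bar_up.png",cv2.resize(d["frame"][100:340,150:470,::-1],(800,600)))
```

```text
start t=0.50 [ 185.9 -491.   194.6] op=85.4 F [ 0.4 -0.4  0.8] q [-1.35  0.34  1.52 -0.    1.28 -0.15]
down t=2.79 [ 442.8 -168.5    3.9] op=85.5 F [-0.7  0.8 -0.2] q [-0.53  0.51  1.89 -0.    0.74 -1.43]
closed t=3.56 [ 442.5 -168.     3.5] op=0.1 F [-0.1 -0.5 -0.7] q [-0.52  0.51  1.9   0.    0.74 -1.43]
up t=4.42 [ 441.9 -167.7  109.3] op=-0.3 F [ 0.1 -0.6 -0.4] q [-0.53  0.34  1.79 -0.    1.01 -1.43]
```

View pics/bar_up.png

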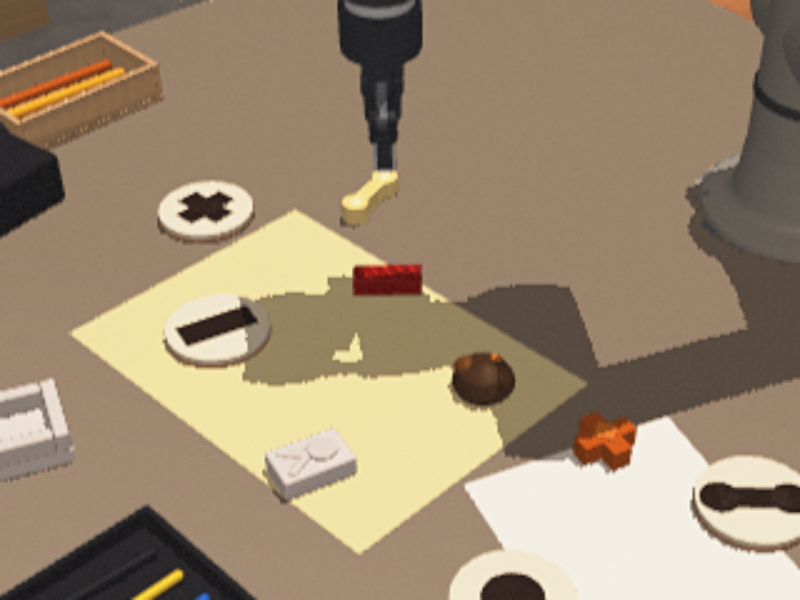

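The gripper shut to 0 and the bar at full-frame (305,212) hasn't moved, so this grasp missed. I'll check where the fingertip appears against the reported TCP.

Run:
```python
from h import *
s=arm.read_state(); p=s["eef_pos"]; print(p, s["opening"])
rows=[]
for n in("top","scene"):
    d=get_image(n); uv=proj(d,[p,p+[0,0,19],[442.5,-168,22]]); print(n,uv.round(1).tolist())
    c=uv[0].round().astype(int); x0,y0=c-50
    im=cv2.resize(d["frame"][y0:y0+100,x0:x0+100,::-1],(400,400),interpolation=2)
    for q,col in zip(uv,((0,255,0),(255,0,0),(255,0,255))):
        cv2.drawMarker(im,tuple(int(v) for v in ((q-[x0,y0]+.5)*4)),col,0,14,1)
    rows.append(im)
cv2.imwrite("pics/tip.png",np.hstack(rows))
```

```text
[ 441.80971753 -167.63372226  109.00895308] 0.155831738216303
top [[405.7, 252.2], [407.2, 251.9], [399.7, 253.2]]
scene [[303.8, 180.1], [303.6, 173.6], [304.4, 208.5]]
```

View pics/tip.png

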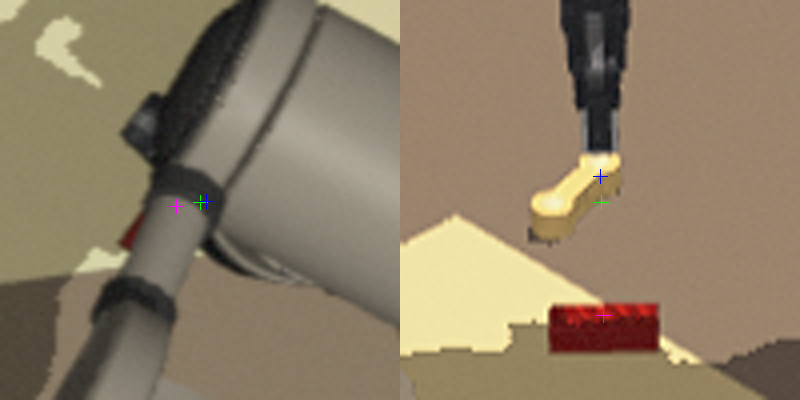

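```bash
cat > tip.py <<'E'
from mv import *
def view(name,n="scene"):
    p=st(name)["eef_pos"]; d=get_image(n); uv=proj(d,[p,p+[0,0,19],p+[0,0,38],[p[0],p[1],0]]); c=uv[1].round().astype(int); x0,y0=c-40
    im=cv2.resize(d["frame"][y0:y0+80,x0:x0+80,::-1],(480,480),interpolation=2)
    for q,col in zip(uv,((0,255,0),(255,0,0),(255,0,255),(0,0,255))):
        cv2.drawMarker(im,tuple(int(v) for v in ((q-[x0,y0]+.5)*6)),col,0,14,1)
    return im
E
python3 - <<'E'
from tip import *
a=arm.move_pose([540,-90,70],ori(90)); 
arm.line_to([540,-90,30],feed=120); i1=view("z30")
arm.line_to([540,-90,6],feed=80); i2=view("z6")
cv2.imwrite("pics/tip2.png",cv2.resize(np.hstack([i1,i2]),(800,400)))
E
```

```text
z30 t=5.63 [539.9 -90.8  30.5] op=0.1 F [ 0.3 -0.4 -0.9] q [-0.31  0.56  1.67 -0.    0.91 -1.88]
z6 t=6.13 [539.9 -90.    5.9] op=0.2 F [1. 0. 1.] q [-0.31  0.6   1.69 -0.    0.86 -1.88]
```

View pics/tip2.png

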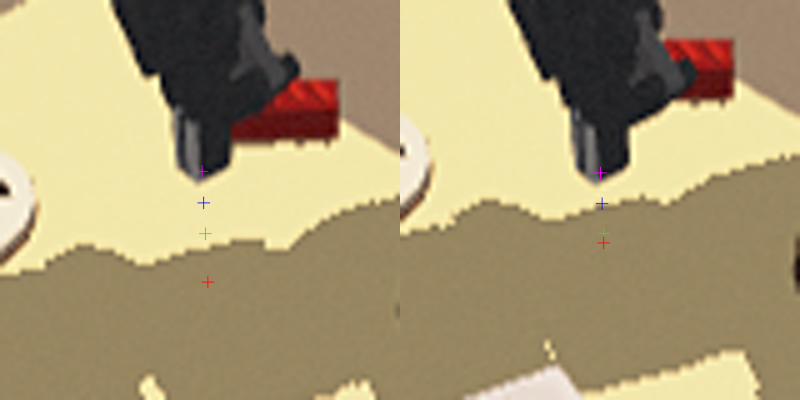

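The real fingertips sit about 31–36 mm above the reported TCP. The markers show the TCP at (205,233) and the tip at (198,182), the same at both heights. I'll confirm this by a careful touch on the clear bench.

Run:
```python
from tip import *
arm.line_to([540,-90,-18],feed=80); s=st("")
b=s["ft_force"]
for z in np.arange(-20,-40,-1.0):
    arm.line_to([540,-90,z],feed=40); s=arm.read_state(); print(z,s["eef_pos"][2].round(2),s["ft_force"].round(1))
    if abs(s["ft_force"][2]-b[2])>5: break
print(s["clock"])
cv2.imwrite("pics/tip3.png",view("touch"))
arm.line_to([540,-90,40],feed=150)
```

```text
t=6.63 [539.8 -89.9 -18.2] op=-0.2 F [0.1 0.3 0.4] q [-0.31  0.64  1.7  -0.    0.8  -1.88]
-20.0 -19.74 [0.3 1.2 0.5]
-21.0 -20.93 [ 0.2  0.  -0. ]
-22.0 -22.07 [ 0.5 -1.   0.8]
-23.0 -23.08 [0.1 0.2 0.5]
-24.0 -24.07 [ 0.3 -0.7  0.7]
-25.0 -25.07 [-0.3  0.1 -0.3]
-26.0 -26.07 [ 1.  -0.1  1. ]
-27.0 -27.06 [ 0.9  1.  -0.6]
-28.0 -28.07 [ 0.3  0.1 -0.2]
-29.0 -29.07 [-0.2 -0.2 -0.3]
-30.0 -30.07 [-0.3 -0.7 -0.4]
-31.0 -31.07 [-1.   0.1 -1.3]
-32.0 -32.07 [ 0.6  0.2 -0.5]
-33.0 -33.07 [ 0.1  0.4 -1. ]
-34.0 -34.08 [ 0.  -0.5  0.6]
-35.0 -35.07 [-0.5 -0.5  0.1]
-36.0 -36.07 [-0.5  0.1 -0.7]
-37.0 -36.62 [-0.1  0.2  4.3]
-38.0 -36.68 [-4.3  0.8 14.2]
11.3833
touch t=11.38 [540.2 -90.1 -36.7] op=-0.0 F [-4.3  0.8 14.2] q [-0.31  0.67  1.71 -0.    0.76 -1.88]
```

View pics/tip3.png

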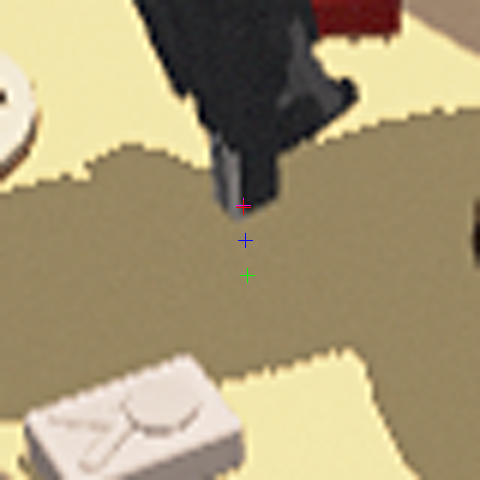

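Contact came at a reported z of −36.6 mm, so the true fingertips are 36.6 mm short of the stated TCP. I'll put that offset in the helper and retry the bar.

```bash
python3 - <<'E'
s=open('mv.py').read()
s=s.replace("UP=110","UP=75  # reported TCP z = true fingertip z - 36.6").replace("x,y,70]","x,y,38]").replace("z=3.5","z=-33").replace("z=16.3","z=-20.3").replace("[x,y,30]","[x,y,-8]")
open('mv.py','w').write(s)
E
cat > tip.py <<'E'
from mv import *
def view(name,n="scene",h=60):
    p=st(name)["eef_pos"]; d=get_image(n); c=proj(d,[p+[0,0,30]])[0].round().astype(int); x0,y0=np.maximum(c-h,0)
    cv2.imwrite(f"pics/{name}.png",cv2.resize(d["frame"][y0:y0+2*h,x0:x0+2*h,::-1],(480,480),interpolation=2))
E
python3 - <<'E'
from tip import *
arm.command_gripper(85)
pick(442.5,-168,52); view("barup")
E
```

```text
down t=14.19 [ 443.1 -167.9  -32.7] op=85.2 F [ 0.3 -0.3 -0.1] q [-0.52  0.57  1.92  0.    0.65 -1.43]
closed t=14.77 [ 442.8 -168.2  -32.6] op=25.3 F [0.  0.3 6.2] q [-0.53  0.57  1.92 -0.    0.65 -1.43]
up t=15.63 [ 441.9 -167.7   74.2] op=25.2 F [ 0.1  0.1 -1.6] q [-0.53  0.39  1.83 -0.    0.92 -1.43]
barup t=15.63 [ 441.9 -167.7   74.2] op=25.2 F [ 0.1  0.1 -1.6] q [-0.53  0.39  1.83 -0.    0.92 -1.43]
```

View pics/barup.png

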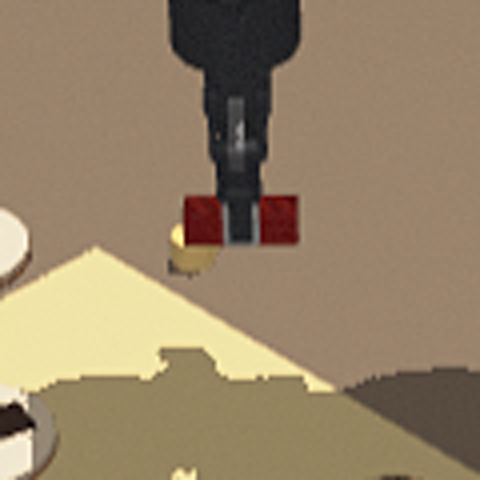

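The bar is held level, gripped centrally (fingers at x≈240, bar spans 185–299). Now placing it.

Run:
```python
from tip import *
place(619.5,-215,80.6); view("barpl",h=50)
```

```text
above t=17.28 [ 620.  -215.3   -7. ] op=25.0 F [-0.4  0.2  0.2] q [-0.45  0.78  1.36  0.    1.01 -1.86]
set t=18.04 [ 619.4 -215.   -20.5] op=25.5 F [0.3 0.7 0.7] q [-0.45  0.79  1.36  0.    0.99 -1.86]
open t=18.65 [ 619.5 -215.   -20.3] op=84.7 F [-0.1  0.7 -0.4] q [-0.45  0.79  1.36  0.    0.99 -1.86]
up t=19.43 [ 618.9 -214.7   74.1] op=85.0 F [ 1.   0.2 -0.6] q [-0.45  0.68  1.29  0.    1.17 -1.86]
barpl t=19.43 [ 618.9 -214.7   74.1] op=85.0 F [ 1.   0.2 -0.6] q [-0.45  0.68  1.29  0.    1.17 -1.86]
```

View pics/barpl.png

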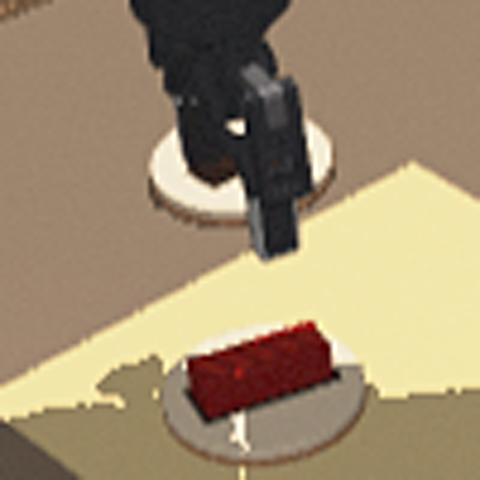

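The bar lies on its silhouette, with a dark border visible along its near side. Next is the link.

Run:
```python
from tip import *
pick(364.5,-302.3,-69.5); view("linkup")
```

```text
down t=22.14 [ 364.8 -302.6  -32.7] op=85.1 F [-0.8  0.3  0.6] q [-0.85  0.57  1.92  0.    0.65  0.36]
closed t=22.77 [ 364.7 -302.5  -32.7] op=17.0 F [-0.4  0.1  5. ] q [-0.85  0.57  1.92 -0.    0.65  0.36]
up t=23.63 [ 364.  -301.8   74.2] op=17.2 F [-0.3  0.3  0.2] q [-0.85  0.39  1.83  0.    0.92  0.36]
linkup t=23.63 [ 364.  -301.8   74.2] op=17.2 F [-0.3  0.3  0.2] q [-0.85  0.39  1.83  0.    0.92  0.36]
```

View pics/linkup.png

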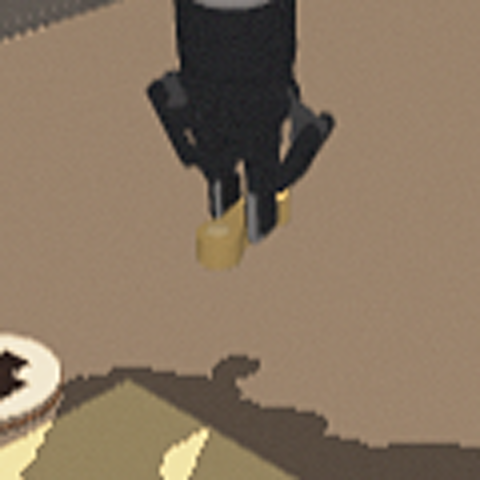

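The link is held by its waist (opening 17.2) with a lobe showing at each end. Now placing it, then picking the disc on the same side.

Run:
```python
from tip import *
place(386.2,278,49.5); view("linkpl",h=50)
```

```text
above t=26.61 [386.7 278.1  -7.5] op=17.1 F [ 0.  -0.3  0.6] q [ 0.46  0.53  1.9  -0.    0.71 -0.4 ]
set t=27.37 [386.2 278.  -20.3] op=17.3 F [-0.7 -0.2  0.2] q [ 0.46  0.55  1.9  -0.    0.68 -0.4 ]
open t=28.03 [386.2 278.  -20.3] op=85.3 F [-1.1  0.6  0. ] q [ 0.46  0.55  1.9   0.    0.68 -0.4 ]
up t=28.82 [385.7 277.7  74.4] op=85.0 F [0.  0.1 0.2] q [ 0.46  0.39  1.82 -0.    0.93 -0.4 ]
linkpl t=28.82 [385.7 277.7  74.4] op=85.0 F [0.  0.1 0.2] q [ 0.46  0.39  1.82 -0.    0.93 -0.4 ]
```

View pics/linkpl.png

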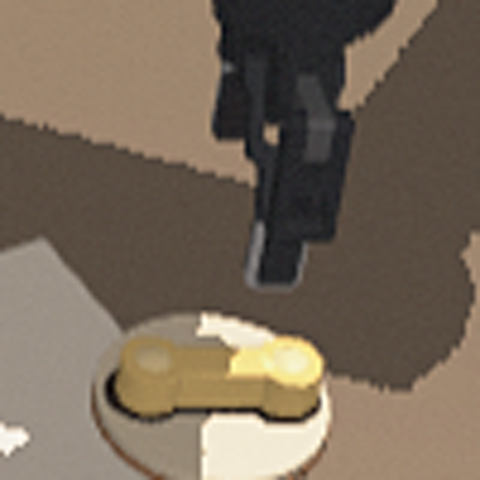

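The link lies on its dumb-bell silhouette, lobes over lobes. Next is the disc, with the jaws across its middle, checked before placing.

Run:
```python
from tip import *
pick(515.3,416,90); view("discup")
```

```text
down t=30.40 [515.8 416.2 -32.1] op=84.7 F [ 0.5 -0.9 -0.1] q [ 0.56  0.82  1.35  0.    0.98 -1.01]
closed t=30.86 [515.8 416.3 -32. ] op=44.8 F [-0.6 -0.6  6.3] q [ 0.56  0.82  1.35 -0.    0.98 -1.01]
up t=31.73 [514.6 415.6  73.8] op=44.6 F [-0.5  0.1 -0.7] q [ 0.56  0.7   1.27  0.    1.18 -1.01]
discup t=31.73 [514.6 415.6  73.8] op=44.6 F [-0.5  0.1 -0.7] q [ 0.56  0.7   1.27  0.    1.18 -1.01]
```

View pics/discup.png

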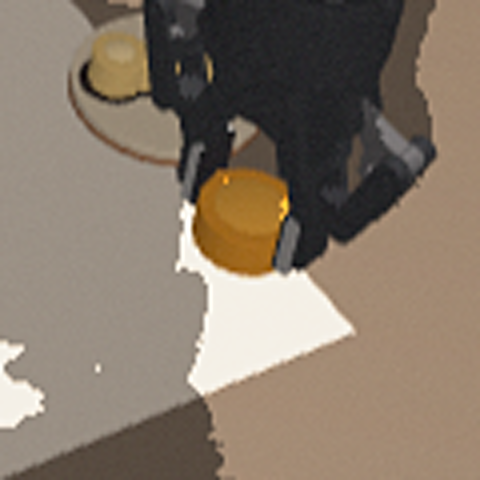

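The disc is held level between the pads, with the opening near its full diameter.

Run:
```python
from tip import *
place(621.2,229.8,90); view("discpl",h=50)
pick(436,143.3,-9); view("crossup",h=50)
a,b=(cv2.imread(f"pics/{n}.png") for n in("discpl","crossup")); cv2.imwrite("pics/dc.png",cv2.resize(np.hstack([a,b]),(800,400)))
```

```text
above t=33.48 [621.7 230.3  -7.2] op=44.8 F [-0.1  0.   0.5] q [ 0.24  0.79  1.33  0.    1.02 -1.33]
set t=34.24 [621.2 229.7 -20. ] op=44.9 F [-2.3 -1.5  5. ] q [ 0.24  0.8   1.34 -0.    1.   -1.33]
open t=34.73 [621.2 229.8 -20.5] op=85.0 F [-0.  -0.5 -0.8] q [ 0.24  0.8   1.34  0.    1.   -1.33]
up t=35.51 [620.5 229.6  74. ] op=84.6 F [-0.2  0.1 -1.2] q [ 0.24  0.7   1.27  0.    1.18 -1.33]
discpl t=35.51 [620.5 229.6  74. ] op=84.6 F [-0.2  0.1 -1.2] q [ 0.24  0.7   1.27  0.    1.18 -1.33]
down t=37.76 [436.5 143.4 -32.7] op=85.2 F [-0.2 -0.7 -0.2] q [ 0.15  0.56  1.96 -0.    0.63  0.31]
closed t=38.14 [436.5 143.4 -32.2] op=55.2 F [-0.3 -0.4  6.1] q [0.15 0.56 1.96 0.   0.63 0.31]
up t=39.01 [435.4 143.2  74.4] op=54.7 F [ 0.3 -0.1 -0.4] q [ 0.15  0.37  1.87 -0.    0.91  0.31]
crossup t=39.01 [435.4 143.2  74.4] op=54.7 F [ 0.3 -0.1 -0.4] q [ 0.15  0.37  1.87 -0.    0.91  0.31]
```

View pics/dc.png

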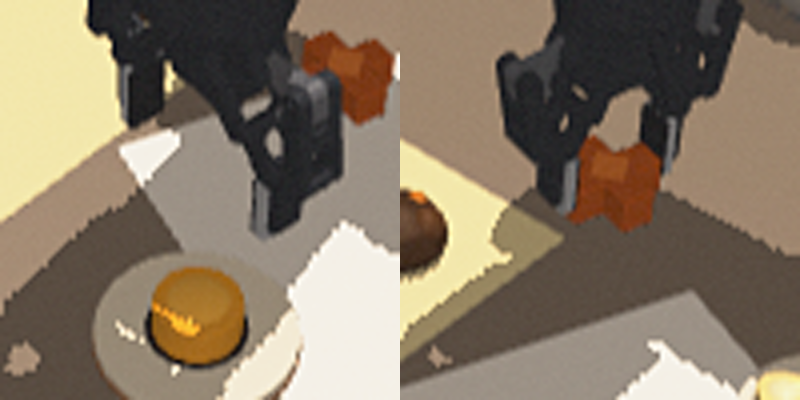

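The disc is on its silhouette and the cross is held level by its arm ends (opening 55). I'll place the cross, then clear the arm and check everything.

Run:
```python
from tip import *
place(518.5,-399.3,-81)
arm.set_joints([-2.0,0.1,1.2,0,1.6,0]); st("home")
for n in("top","scene"):
    d=get_image(n); cv2.imwrite(f"pics/{n}9.png",d["frame"][:,:,::-1])
    r=[]
    for p in((621.2,229.8,20),(619.5,-215,20),(518.5,-399.3,20),(386.2,278,20)):
        c=proj(d,[p])[0].round().astype(int); r.append(cv2.resize(d["frame"][c[1]-28:c[1]+28,c[0]-28:c[0]+28,::-1],(300,300),interpolation=2))
    cv2.imwrite(f"pics/{n}9c.png",np.vstack([np.hstack(r[:2]),np.hstack(r[2:])]))
```

```text
above t=41.88 [ 519.1 -399.7   -7.2] op=55.2 F [ 0.4 -0.6 -0.6] q [-0.77  0.77  1.36  0.    1.01  0.64]
set t=42.64 [ 518.5 -399.3  -20.1] op=55.0 F [-2.2  1.4  4.8] q [-0.77  0.79  1.37 -0.    0.98  0.64]
open t=43.05 [ 518.5 -399.3  -20.6] op=84.9 F [-0.4  0.1 -0.8] q [-0.77  0.79  1.37 -0.    0.98  0.64]
up t=43.83 [ 518.  -398.8   74. ] op=85.0 F [-0.8 -0.2  0.9] q [-0.77  0.68  1.29  0.    1.17  0.64]
home t=46.51 [-143.3 -498.1  442.8] op=85.1 F [1.4 0.2 0.2] q [-2.   0.1  1.2  0.   1.6  0. ]
```

View pics/top9.png

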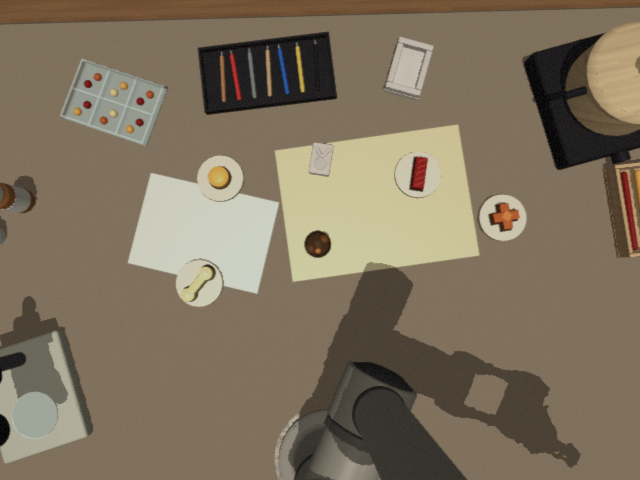

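View pics/top9c.png

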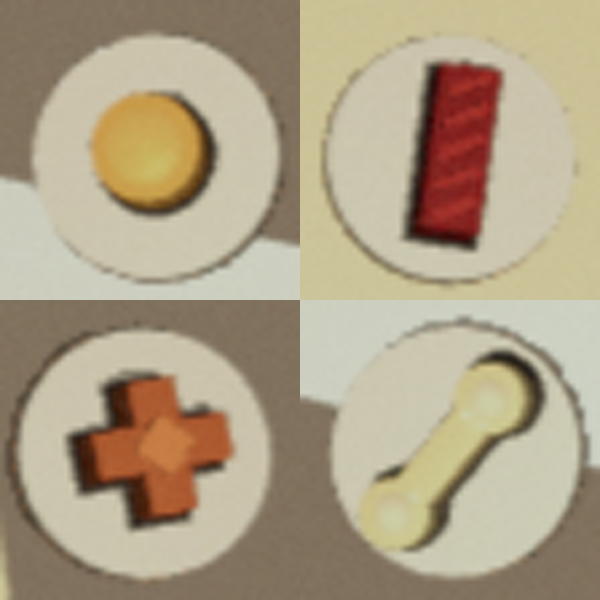

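View pics/scene9c.png

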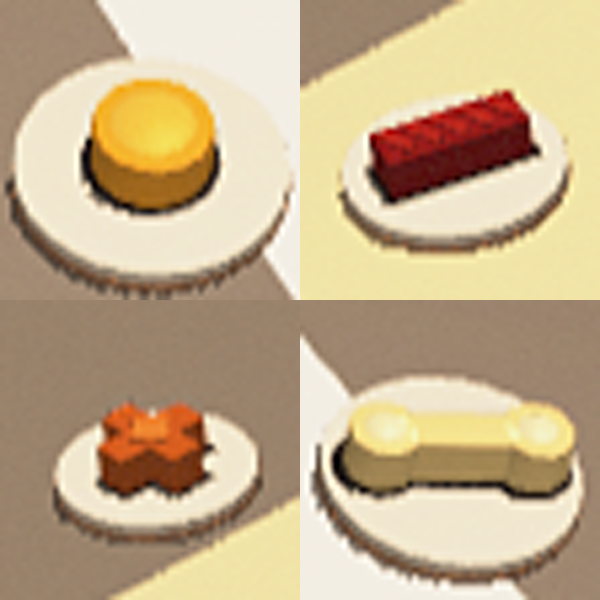

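Run:
```python
from h import *
d=get_image("top"); f=300/56
T=dict(disc=((621.2,229.8),[(150,151)],None),bar=((619.5,-215),[(438,64),(502,70),(415,232),(480,240)],-9.4),cross=((518.5,-399.3),[(154,377),(180,516),(88,459),(232,432)],9),link=((386.2,278),[(495,397),(397,513)],-40.5))
for k,(p,pts,a) in T.items():
    c=proj(d,[(*p,20)])[0].round().astype(int)-28; o=np.array([300*(k in('bar','link')),300*(k in('cross','link'))])
    w=np.array([ray(d,c+(np.array(q)-o)/f-.5,34)[:2] for q in pts]); v={'disc':w[0],'bar':w[0]+w[1]-w[-1]-w[-2],'cross':w[0]-w[1] if len(w)>1 else 0,'link':w[0]-w[-1]}[k]
    print(k,"err",(w.mean(0)-p).round(1),"yaw",np.degrees(np.arctan2(v[1],v[0])).round(1),"pad",a)
d0=cv2.imread("pics/top0.png").astype(int);d1=cv2.imread("pics/top9.png").astype(int)
for n,(x,y) in dict(cast=(321,159),lump=(318,244)).items():
    A,B=[cv2.cvtColor(q[y-22:y+22,x-22:x+22].astype(np.uint8),cv2.COLOR_BGR2GRAY).astype(np.float32) for q in(d0,d1)]; print(n,cv2.phaseCorrelate(A,B))
```

```text
Traceback (most recent call last):
IndexError: index 1 is out of bounds for axis 0 with size 1
```

Run:
```python
from h import *
d=get_image("top"); f=300/56
T=dict(disc=((621.2,229.8),[(150,151)],None),bar=((619.5,-215),[(438,64),(502,70),(415,232),(480,240)],-9.4),cross=((518.5,-399.3),[(154,377),(180,516),(88,459),(232,432)],9),link=((386.2,278),[(495,397),(397,513)],-40.5))
for k,(p,pts,a) in T.items():
    c=proj(d,[(*p,20)])[0].round().astype(int)-28; o=np.array([300*(k in('bar','link')),300*(k in('cross','link'))])
    w=np.array([ray(d,c+(np.array(q)-o)/f-.5,34)[:2] for q in pts])
    v=w[0] if k=='disc' else w[0]+w[1]-w[2]-w[3] if k=='bar' else w[0]-w[1]
    print(k,"err",(w.mean(0)-p).round(1),"yaw",np.degrees(np.arctan2(v[1],v[0])).round(1),"pad",a)
d0=cv2.imread("pics/top0.png");d1=cv2.imread("pics/top9.png")
for n,(x,y) in dict(cast=(321,159),lump=(318,244)).items():
    A,B=[np.float32(cv2.cvtColor(q[y-22:y+22,x-22:x+22],cv2.COLOR_BGR2GRAY)) for q in(d0,d1)]; print(n,cv2.phaseCorrelate(A,B))
arm.finish_job()
```

```text
disc err [-2.  -2.6] yaw 20.2 pad None
bar err [-1.8  0.5] yaw -9.4 pad -9.4
cross err [ 0.3 -0.4] yaw 7.9 pad 9
link err [-0.6 -1.7] yaw -41.0 pad -40.5
cast ((0.4570572358488896, 0.6118957433544914), 1.0043617129325866)
lump ((0.5422325710732778, 0.5216521323806163), 1.0316278930946632)
the job is handed in; nothing more can be done
```

All four amber pieces are on their own pads, set down gently, and the job was handed in at about 47 s of the 104 s allowed.

**First attempt:** My first grasp of the bar closed on nothing. The real fingertips sit 36.6 mm short of the TCP the interface reports. I saw the gap in the scene picture and confirmed it with a light touch on the bench (14 N). With that corrected, each piece was gripped at the first try and set down with under about 6 N.

**Final checks from the top camera:**

| Piece | Centre error | Turn error |
|---|---|---|
| Disc | about 3.3 mm | any turn counts |
| Bar | about 1.9 mm | about 0° |
| Cross | about 0.5 mm | about 1° |
| Link | about 1.8 mm | about 0.5° |

- **Limits:** the allowed errors are 12 mm and 15°. The calibration is only good to about 2 mm.
- **Flatness:** the scene view shows all four pieces lying flat inside their silhouettes.
- **Cast and lump:** the image shift read about 0.5–0.6 px on each axis, roughly 1.5 mm. It was nearly the same for both, so it is probably a measuring effect. Neither was touched as far as I could see.
- **Arm:** it was parked clear of everything before I handed in.

No final check failed. My two cameras disagreed by up to about 5 mm on pad positions, because I read the scene picture only roughly, so I used the top view.

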